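# Move the sample plate to the spare swing hook

## Robot

A 6-joint arm with a two-finger parallel gripper is mounted at the origin on the work surface. World frame = base frame: x ahead of the robot, y to its left, z up, the work surface at z = 0. Lengths are in mm, angles in rad, forces in N, time in s.
With the tool pointing down it reaches from about 300 to 775 mm from the base axis. Payload 14.6 kg.
Tool frame: the origin (TCP) lies midway between the tips of the shut fingers; the grasp point (between the pads) lies grasp_offset behind it (grasp_offset is the distance from the TCP to the grasp point, in mm); z points along the fingers, y is the line along which they close (so a half turn about z gives the same grasp; the last joint's range is limited). The gripper opens to 94 mm and grips with 3 to 60 N. Pads are 16 mm wide; open, the fingers measure 119 mm over their backs; the gripper's body (75 mm by 177 mm) begins 78 mm behind the grasp point.
Start: joints at [1.096, 0.3, 1.521, -0, 1.321, -0.067], TCP at [218.121, 504.888, 205.446] pointing down, gripper open.
Joint ranges: [-3.03, 3.03], [-0.79, 2.21], [0.23, 2.52], [-1.04, 4.18], [0, 3.07], [-2.55, 2.55]. Speed limits (rad/s): [2.22, 2.22, 2.57, 3.14, 3.14, 3.14].

## Interface

Orientations are given as [roll, pitch, yaw] about the fixed x, y, z axes, in that order (R = Rz(yaw) Ry(pitch) Rx(roll)).
In Python, from cell import * gives the robot as it stands. The module is installed in compiled form; this text tells all that it offers.
- The arm moves only by the shell command python3 -m jog 'ROWS' [FORCE]. ROWS is JSON, a list of rows, each a list of 3 entries, a list of its own where there are three numbers: the finger opening in mm, from 0 to 94, then the shift along the tool's x, y, z in units of 50 mm (1.0 is 50 mm), then the turn about the tool's z in units of 180 degrees (1.0 is 180 degrees). In form: [[fingers, [dx, dy, dz], twist], ...]. A call has 1 to 20 rows; each row shifts and turns the commanded pose from where the row before left it, along the tool's axes as they then stand; what a row does not reach is not made up. A row lasts 1/10 s, in which the tool goes at most 50 mm and 8.59 degrees, less where a joint would pass 70% of its speed; a pose out of reach is approached as far as the arm can. A call with a number of a shift or a turn outside -1 to 1 is refused whole. A call with a gripper value outside its range is refused whole. The fingers move at their own pace and stop on an object; FORCE is the grip in N (left out, the last holds). Time passes only in rows, so rows that do not move let the fingers close. It gives the time, the measured TCP pose, the force, the opening and the grip force at its end, in the units of the state.
- read_state(): the state, without advancing time (a new reading comes with each control period).
- camera(name): name is "scene" or "top"; returns the picture (480x640x3 uint8, red, green, blue); there is no depth.
- calibration(name): a dict with "mtx" (3x3 intrinsics, pixels), "cam_to_world" (4x4, takes a point from camera to world coordinates). Camera axes: x right, y down, z forward; pixel columns grow to the right and rows downward; lengths in mm; the calibration is good to about 2 mm. A picture is of the moment at which its call begins. calibration takes no time and is no camera call.
- sign_off(): hands the job in; it is judged then, once.
Trained networks look in the newest picture that a camera, given by its name, has taken for a name from the list of things; names that differ only in an ending like _2 or _b are one class to them, and where a whole thing is asked for, a point or a joint stands for the part that bears it (a point fixed in the world has none). Each returns a list of dicts, best first, with "conf" (0 to 1); they miss things now and then, are a little off and sometimes report something else, mostly with a low value. They report only what shows in the picture. A call takes as long as a camera call. They do not tell look-alikes from the thing itself.
- regions_of(camera, query): "pixels" (480x640 bool, what is visible of it) and "rect" ([centre column, centre row, width, height] in pixels, round what is visible of it).
The state is a dict: "clock": time; "joints": joint angles; "qd": joint speeds; "effort": joint torques, N m; "eef_pos": TCP position; "eef_rot": TCP orientation; "wrist_force": force on the tool from outside, world axes, zero at the start; "moment": the same for the moment, N m; "finger_gap": finger opening in mm; "finger_force": force on a finger pad.
Only numpy, scipy, OpenCV 4.12 (cv2) and the standard library are available. Lean on these libraries where they do the work, as an engineer would, in place of code of your own. Each camera call takes 0.05 s, during which the arm holds its last target. There are 200 camera calls.

## Task

Swing the folded, empty hook straight out, then move the hanging sample plate from its present hook to that one, threading the opening in the plate over the upturned tip so that it hangs freely by the top of its opening. Then fold the emptied hook flat against its rail. Do not let the plate fall or lie on the bench, and leave the other things on the bench where they are.

Things in the scene. Friction and masses are not known exactly. Their poses are not given: they have to be found in the camera images.
- used_stand: (All sizes in mm.) Stand of the hook on which the plate hangs at the start, screwed to the bench: blue foot, white post and a white level cross rail (12 thick, 150 long along the stand's y, top edge at height 203). Origin at bench level under the rail's centre; stand x points away from the rail's front, so the hook side is its -x (roughly to the robot). Foot and post stand behind the rail, at stand x -20 to 80.
- used_hook (a joint): Swing hook that carries the plate at the start, swung out, turning about an upright hinge at stand x -20, y +50. 0 = folded flat, arm lying along the rail's front and pointing to stand -y; 1.571 = straight out at its stop, arm pointing to stand -x. It opens clockwise seen from above and stays where it is left (friction, about 0.7 N at the tip to turn it).
- used_hinge (a point): On the hinge axis of that hook at the height of the arm's top face (height 211). The barrel round it is 18 across and ends 8 above the arm's top.
- used_tip (a point): Middle of the upturned tip of that hook, 90 from the hinge axis: an upright round pin, 12 across, rising 18 above the arm's top face (to height 229); this point is 9 above the arm's top. Can be pinched from above or pushed.
- used_seat (a point): Centre of the flat top face of that hook's arm, 46 from the hinge axis, where the plate hangs. The arm is a flat dark steel bar 14 wide, 12 high; the point's y axis points from the tip back to the hinge, z up.
- spare_stand: (All sizes in mm.) Stand of the hook that is empty and folded at the start, screwed to the bench: blue foot, white post and a white level cross rail (12 thick, 150 long along the stand's y, top edge at height 203). Origin at bench level under the rail's centre; stand x points away from the rail's front, so the hook side is its -x (roughly to the robot). Foot and post stand behind the rail, at stand x -20 to 80.
- spare_hook (a joint): Empty swing hook, folded at the start, turning about an upright hinge at stand x -20, y +50. 0 = folded flat, arm lying along the rail's front and pointing to stand -y; 1.571 = straight out at its stop, arm pointing to stand -x. It opens clockwise seen from above and stays where it is left (friction, about 0.7 N at the tip to turn it).
- spare_hinge (a point): On the hinge axis of that hook at the height of the arm's top face (height 211). The barrel round it is 18 across and ends 8 above the arm's top.
- spare_tip (a point): Middle of the upturned tip of that hook, 90 from the hinge axis: an upright round pin, 12 across, rising 18 above the arm's top face (to height 229); this point is 9 above the arm's top. Can be pinched from above or pushed.
- spare_seat (a point): Centre of the flat top face of that hook's arm, 46 from the hinge axis, where the plate hangs. The arm is a flat dark steel bar 14 wide, 12 high; the point's y axis points from the tip back to the hinge, z up.
- plate_grip (a point): Aluminium sample plate, about 85 to 170 g, hanging upright: 6 thick along its x, 56 wide along its y, 150 high along its z. This point is the centre of the solid strip across the top, 30 high (15 above and 15 below the point) and the full 56 wide: grip it from above by the two side edges or by the faces. Below the strip is a rectangular opening 34 wide and 44 high through which the hook's arm passes along plate x; below that 76 of solid plate. Bottom edge 135 below the point.
- plate_hang (a point): Middle of the upper edge of the plate's opening, 15 below plate_grip; rests on the hook arm's top face when the plate hangs.
- tin: small paint tin, 64 across, 62 high; bystander, origin under its centre.
- tape: roll of masking tape lying flat, 96 across, 25 high; bystander, origin under its centre.
- cup: white mixing cup, 76 across, 65 high; bystander, origin under its centre.
- opener: screwdriver lying down, used as a tin opener; bystander.
- bottle: white bottle with black cap, 60 across, 170 high; bystander, origin under its centre.
- stir_tin: larger tin with black stirring lid, 96 across, 157 high; bystander, origin under its centre.
- lid: flat round tin lid, 72 across, 8 high; bystander, origin under its centre.
Mind the look-alikes: they are no part of the job. Leave any pink look-alike of the part that bears plate_grip alone. Leave any pink look-alike of the spare_stand alone.

How it is judged (in metres and radians):
On the way, in this order (a step that is already met when the one before it is completed fails the run):
1. the spare hook is swung out (value of joint spare_hook above 1.35 rad), for 0.2 s.
2. the plate hangs on the spare hook, let go (x of plate_hang in the frame of spare_seat between -0.014 and 0.014 m and y of plate_hang in the frame of spare_seat between -0.042 and 0.042 m and z of plate_hang in the frame of spare_seat between -0.006 and 0.006 m and angle between plate_grip's own z axis and vertical below 0.2 rad and value of joint spare_hook above 1.35 rad and contact force between the fingers and plate below 0.1 N), for 0.3 s.
3. the emptied hook is folded flat (value of joint used_hook below 0.12 rad), for 0.2 s.
At the end, for the whole second after the job is handed in: The spare hook is swung out (beyond 1.35 rad), the plate hangs upright (within 0.2 rad) and at rest on its arm between hinge and tip, the upper edge of its opening within 6 mm of the arm's top face; the emptied hook is folded to within 0.12 rad of flat (x of plate_hang in the frame of spare_seat between -0.014 and 0.014 m and y of plate_hang in the frame of spare_seat between -0.042 and 0.042 m and z of plate_hang in the frame of spare_seat between -0.006 and 0.006 m and angle between plate_grip's own z axis and vertical below 0.2 rad and value of joint spare_hook above 1.35 rad and value of joint used_hook below 0.12 rad and linear speed of plate below 0.03 m/s and velocity of joint used_hook below 0.05 rad/s); the robot touches nothing.
It fails at once if the plate fell or was laid on the bench (height (world z) of plate_grip below 0.1 m).
It fails at once if one of the other things on the bench was displaced by more than 30 mm (distance of any of tin, tape, cup, opener, bottle, stir_tin, lid from where it was at the start of the episode above 0.03 m).
It also fails if it takes over 67 s, if anything falls off the work surface, if the arm or the gripper's body presses on something with over 40 N, if the wrist force passes 120 N, or if a joint passes its speed limit or range.

## Working session

There is one attempt and no reset: what is moved stays moved. The work goes in short steps, Python scripts to look and compute and a shell command to move; the robot and the scene stay as the last step left them, time stands still between calls to the robot, and variables do not carry over. Pictures are saved under pics/ and viewed, at most 11 in all, crops included, and the job is handed in when it is done.

```bash
mkdir -p pics; python3 - <<'E'
from cell import *
import cv2,numpy as np
s=read_state();print({k:np.round(s[k],3).tolist() for k in s})
for c in("scene","top"):
    im=camera(c);cv2.imwrite(f"pics/{c}0.png",im[:,:,::-1])
    k=calibration(c);print(c,np.round(k["mtx"],1).tolist(),np.round(k["cam_to_world"],3).tolist())
    for q in("used_stand","spare_stand","used_hook","spare_hook","plate_grip","used_tip","spare_tip"):
        for r in regions_of(c,q)[:4]:print(c,q,round(r["conf"],2),np.round(r["rect"]).tolist())
E
```

```text
{'clock': 0.0, 'joints': [1.096, 0.3, 1.522, 0.0, 1.321, -0.067], 'qd': [-0.0, 0.0, -0.002, 0.001, -0.001, 0.001], 'effort': [-0.003, -53.181, -35.273, 0.071, 0.024, -0.0], 'eef_pos': [218.001, 504.648, 204.884], 'eef_rot': [-3.14, -0.0, 2.734], 'wrist_force': [-0.199, -0.42, -0.061], 'moment': [0.009, 0.034, -0.057], 'finger_force': 0.0, 'finger_gap': 94.241}
scene [[566.0, 0.0, 327.9], [0.0, 566.0, 237.4], [0.0, 0.0, 1.0]] [[-0.074, 0.766, -0.638, 1433.726], [0.997, 0.068, -0.034, 28.864], [0.018, -0.639, -0.769, 1323.59], [0.0, 0.0, 0.0, 1.0]]
scene used_stand 0.75 [401.0, 306.0, 64.0, 114.0]
scene used_stand 0.61 [425.0, 268.0, 28.0, 39.0]
scene spare_stand 0.92 [264.0, 285.0, 59.0, 94.0]
scene spare_stand 0.73 [185.0, 271.0, 43.0, 55.0]
scene used_hook 0.74 [335.0, 265.0, 25.0, 35.0]
scene used_hook 0.65 [426.0, 268.0, 9.0, 37.0]
scene used_hook 0.51 [259.0, 247.0, 24.0, 21.0]
scene spare_hook 0.75 [267.0, 252.0, 38.0, 20.0]
scene spare_hook 0.48 [250.0, 156.0, 36.0, 17.0]
scene plate_grip 0.72 [428.0, 270.0, 31.0, 35.0]
scene plate_grip 0.59 [460.0, 261.0, 20.0, 49.0]
scene pla
[... 414 characters left out ...]
0]]
top used_stand 0.68 [237.0, 186.0, 70.0, 55.0]
top spare_stand 0.92 [378.0, 194.0, 62.0, 38.0]
top spare_stand 0.75 [427.0, 320.0, 76.0, 43.0]
top used_hook 0.49 [208.0, 189.0, 16.0, 42.0]
top used_hook 0.48 [374.0, 193.0, 42.0, 12.0]
top spare_hook 0.6 [377.0, 192.0, 47.0, 7.0]
top spare_hook 0.51 [432.0, 338.0, 48.0, 10.0]
top spare_hook 0.24 [309.0, 249.0, 26.0, 26.0]
top plate_grip 0.62 [206.0, 200.0, 33.0, 23.0]
top plate_grip 0.58 [175.0, 255.0, 19.0, 31.0]
top plate_grip 0.23 [394.0, 255.0, 32.0, 29.0]
top used_tip 0.8 [209.0, 190.0, 11.0, 40.0]
top spare_tip 0.86 [377.0, 192.0, 42.0, 14.0]
top spare_tip 0.82 [431.0, 335.0, 49.0, 12.0]
top spare_tip 0.63 [206.0, 191.0, 14.0, 44.0]
```

```bash
python3 - <<'E'
import cv2
a=cv2.imread("pics/scene0.png")[120:400,140:520];cv2.imwrite("pics/s1.png",cv2.resize(a,None,fx=2.1,fy=2.1,interpolation=2))
a=cv2.imread("pics/top0.png")[140:380,150:480];cv2.imwrite("pics/t1.png",cv2.resize(a,None,fx=2.4,fy=2.4,interpolation=2))
E
```

```text
(no output)
```

View pics/s1.png

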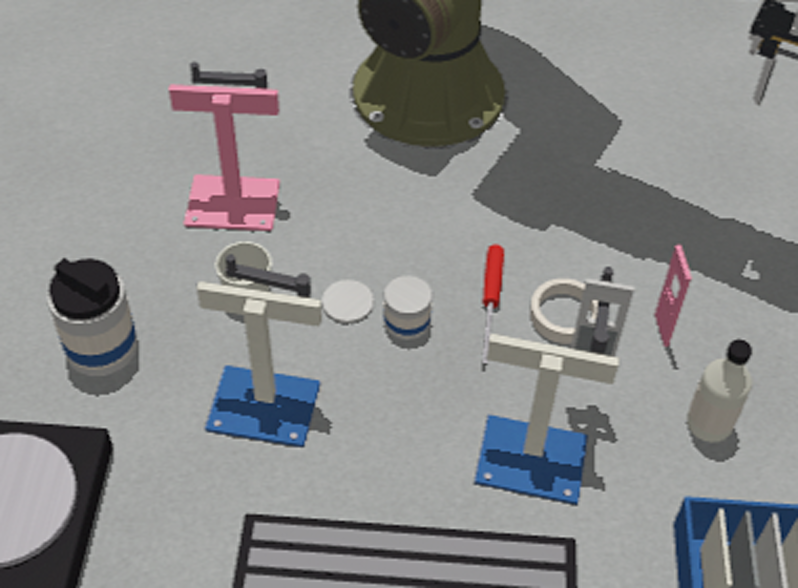

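View pics/t1.png

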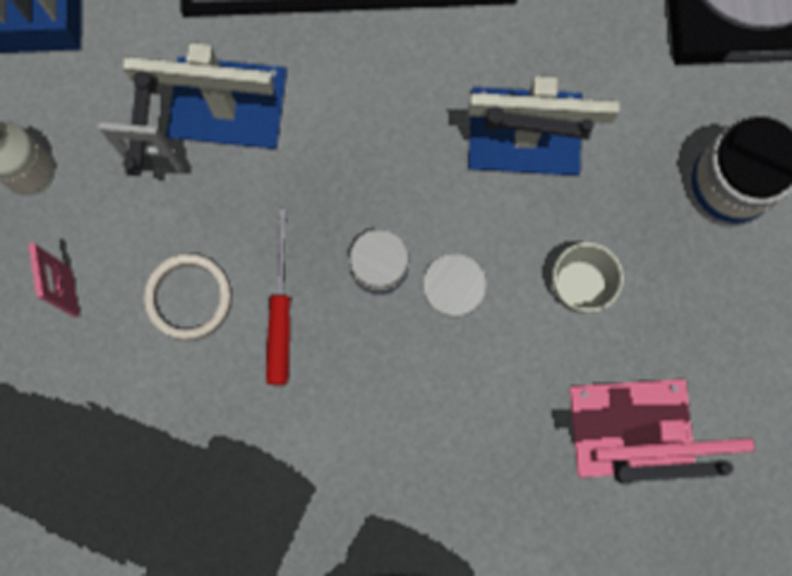

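The scene view (from the far side) shows the used stand at about (401,306) with the grey plate on its hook. The spare stand is at (264,285), with its hook folded. The pink stand and pink plate are the decoys. In the top view the used hook's hinge is near (210,173) and its tip near (206,209). The spare hinge is near (354,189) and its tip near (395,193).

```bash
cat > h.py <<'E'
import numpy as np
from cell import *
def ray(c,px,z):
    k=calibration(c);T=np.array(k["cam_to_world"]);d=T[:3,:3]@np.linalg.solve(np.array(k["mtx"]),[px[0],px[1],1])
    o=T[:3,3];return np.round((o+d*(z-o[2])/d[2])[:2],1)
def proj(c,p):
    k=calibration(c);T=np.linalg.inv(np.array(k["cam_to_world"]));q=np.array(k["mtx"])@(T@[*p,1])[:3];return q[:2]/q[2]
E
python3 - <<'E'
from h import *
import cv2
try: print(grasp_offset)
except NameError: print("no go")
P={"s_hinge":(219,(354.2,188.8),(284.8,252.9)),"s_tip":(229,(394.6,193.3),(249.5,242.9)),"u_hinge":(219,(210.4,173.3),None),"u_tip":(229,(205.8,208.8),(428.6,249)),"plateL":(241,(192.9,192),None),"plateR":(241,(216,193),None)}
for n,(z,t,s) in P.items():print(n,ray("top",t,z),s and ray("scene",s,z))
t=cv2.imread("pics/top0.png");s=cv2.imread("pics/scene0.png")
f=lambda a,r,c,k:cv2.resize(a[r:r+60,c:c+80],None,fx=5,fy=5,interpolation=cv2.INTER_CUBIC)
cv2.imwrite("pics/m.png",np.vstack([np.hstack([f(t,160,175,5),f(t,160,335,5)]),np.hstack([f(s,235,390,5),f(s,220,230,5)])]))
E
```

```text
18.8
s_hinge [ 568.  -122.4] [ 576.2 -122.2]
s_tip [ 550.  -215.2] [ 560.3 -212. ]
u_hinge [620.8 217.8] None
u_tip [531.  226.6] [540.3 232.8]
plateL [569.2 254. ] None
plateR [564.6 200.4] None
```

View pics/m.png

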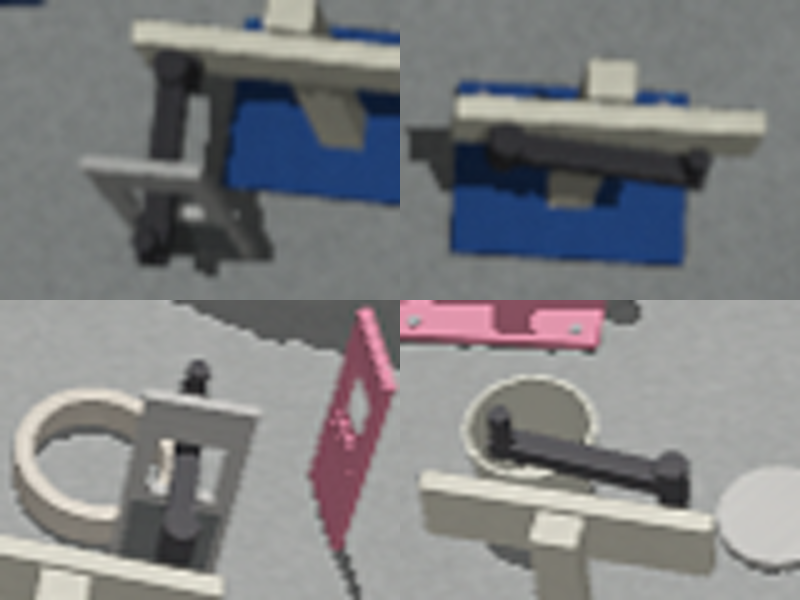

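```bash
python3 - <<'E'
from h import *
from scipy.optimize import least_squares
P={"s_hinge":((356.6,187.6),(284.6,252)),"s_tip":((394,192),(249.8,242)),"u_hinge":((210.6,173.6),(426.4,279.6)),"u_tip":((206,207),(429.4,248.6)),
"plL":((191.6,192),(441.5,257)),"plR":((215,194),(418.5,253.5)),"u_railL":((202,165.2),None),"s_railL":((346.5,180.5),(313.5,264)),"s_railR":((408,183.5),(234.5,256))}
for n,(t,s) in P.items():
    if s is None: continue
    r=least_squares(lambda p:np.r_[proj("top",p)-t,proj("scene",p)-s],[560,0,220]);print(n,np.round(r.x,1),np.round(r.fun,1))
E
```

```text
s_hinge [ 571.3 -126.1  216.5] [-1.   0.1 -1.1 -0.1]
s_tip [ 554.2 -213.7  225.3] [-0.4  0.1 -0.5 -0.1]
u_hinge [622.6 222.8 211.8] [-1.7  0.  -1.7  0.1]
u_tip [536.5 230.9 225. ] [-1.7  0.  -1.8  0.1]
plL [570.4 259.6 238. ] [-0.8  0.  -0.8  0.1]
plR [563.5 204.7 237.1] [-0.5  0.  -0.5  0. ]
s_railL [592.6 -78.8 204.3] [-11.5   1.  -11.8  -1. ]
s_railR [ 581.6 -251.9  199.6] [-1.1  0.1 -1.1 -0.2]
```

```bash
cat >> h.py <<'E'
def go(x,y,z,yaw):
    s=read_state();p=np.array(s["eef_pos"]);w=s["eef_rot"][2];d=np.array([x,y,z])-p
    t=(w-yaw+np.pi)%(2*np.pi)-np.pi
    print("pos",np.round(p,1),"yaw",round(w,3),"shift units",np.round([d[:2]@[np.cos(w),np.sin(w)]/50,d[:2]@[np.sin(w),-np.cos(w)]/50,-d[2]/50],3),"twist",round(t/np.pi,4))
E
python3 -m jog '[[94,[0,0,-0.7],0],[94,[0,0,-0.7],0],[40,[0,0,-0.6],0],[40,[-0.44,-0.39,0],0],[40,[-0.44,-0.39,0],0],[40,[-0.44,-0.39,0],0],[40,[-0.44,-0.39,0],0],[40,[-0.44,-0.39,0],0],[40,[-0.44,-0.39,0],0],[40,[-0.44,-0.39,0],0],[40,[-0.44,-0.39,0],0],[40,[-0.44,-0.39,0],0],[40,[-0.44,-0.39,0],0],[40,[-0.44,-0.39,0],0],[40,[-0.44,-0.39,0],0],[40,[-0.44,-0.39,0],0],[40,[-0.44,-0.39,0],0],[40,[-0.44,-0.39,0],0],[40,[-0.44,-0.39,0],0],[40,[-0.44,-0.39,0],0]]'
python3 - <<'E'
from h import *
from scipy.optimize import least_squares
# rail front/near edge, z 203: top px and scene px
for n,L,R,c in(("s top near",(346.4,187.5-2.5),(407.5,190.5-1),"top"),("s top far",(346.4,179.4),(408,182.6),"top"),("s scene",(292.6,264),(234,255.6),"scene"),("u top far",(201.8,164.5),(255,171.6),"top"),("u scene",(390,343*0+283),(434.5,291.5),"scene")):
    a,b=ray(c,L,203),ray(c,R,203);d=a-b;d=d*np.sign(d[1]);print(n,a,b,"len",round(np.hypot(*d)),"yaw deg",round(np.degrees(np.arctan2(-d[0],d[1])),1))
go(554,-214,280,1.38)
E
```

```text
clock: 2.8
eef_pos: [430.3, 51.0, 305.6]
eef_rot: [3.141, 0.0, 2.734]
wrist_force: [0.6, 0.0, 0.1]
finger_gap: 40.2
finger_force: 0.0
s top near [ 583.2 -105.8] [ 565.8 -251.5] len 147 yaw deg -6.8
s top far [ 597.2 -106.6] [ 583. -254.] len 148 yaw deg -5.5
s scene [ 596.7 -100.9] [ 583.4 -249.5] len 149 yaw deg -5.1
u top far [649.8 241.8] [626.2 113.1] len 131 yaw deg -10.4
u scene [633.3 140. ] [648.9 246.6] len 108 yaw deg -8.3
pos [430.3  51.  305.6] yaw 2.734 shift units [-4.373 -3.885  0.512] twist 0.4309
```

```bash
python3 -m jog '[[40,[-0.437,-0.389,0.05],0],[40,[-0.437,-0.389,0.05],0],[40,[-0.437,-0.389,0.05],0],[40,[-0.437,-0.389,0.05],0],[40,[-0.437,-0.389,0.05],0],[40,[-0.437,-0.389,0.05],0],[40,[-0.437,-0.389,0.05],0],[40,[-0.437,-0.389,0.05],0],[40,[-0.437,-0.389,0.05],0],[40,[-0.437,-0.389,0.05],0],[40,[0,0,0],0.0431],[40,[0,0,0],0.0431],[40,[0,0,0],0.0431],[40,[0,0,0],0.0431],[40,[0,0,0],0.0431],[40,[0,0,0],0.0431],[40,[0,0,0],0.0431],[40,[0,0,0],0.0431],[40,[0,0,0],0.0431],[40,[0,0,0],0.0431]]'
python3 - <<'E'
from h import *
go(555,-214,214,1.4)
E
```

```text
clock: 4.8
eef_pos: [553.4, -212.9, 280.4]
eef_rot: [-3.141, -0.0, 1.374]
wrist_force: [-0.2, 0.4, 0.6]
finger_gap: 39.9
finger_force: 0.0
pos [ 553.4 -212.9  280.4] yaw 1.374 shift units [-0.014  0.035  1.328] twist -0.0082
```

```bash
python3 -m jog '[[40,[0,0,0.33],0],[40,[0,0.03,0.33],0],[40,[0,0,0.33],0],[40,[0,0,0.33],0],[40,[0,0,0],0],[0,[0,0,0],0],[0,[0,0,0],0],[0,[0,0,0],0],[0,[0,0,0],0],[0,[0,0,0],0]]' 8
python3 - <<'E'
from h import *
import cv2
im=camera("top");s=camera("scene")
f=lambda a,r,c:cv2.resize(a[r:r+120,c:c+120,::-1],None,fx=3.3,fy=3.3,interpolation=2)
cv2.imwrite("pics/p1.png",np.hstack([f(im,140,320),f(s,180,200)]))
E
```

```text
clock: 5.8
eef_pos: [555.1, -213.3, 215.0]
eef_rot: [3.141, 0.0, 1.38]
wrist_force: [0.6, -0.5, 1.8]
finger_gap: 11.6
finger_force: 8.0
```

View pics/p1.png

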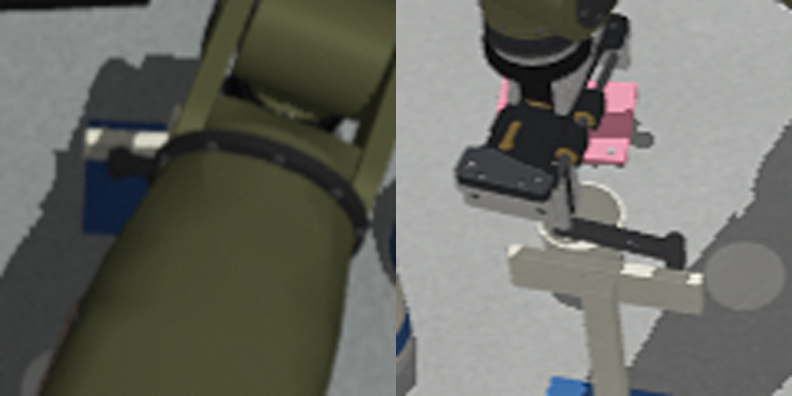

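Gap is 11.6 mm, so the pin (12 across) is held; the view shows the fingers on the spare tip at about (247,235) in the scene camera. Now swinging it along the arc.

```bash
python3 -m jog '[[0,[0.0154,-0.235,0],0.0417],[0,[0.0154,-0.235,0],0.0417],[0,[0.0154,-0.235,0],0.0417],[0,[0.0154,-0.235,0],0.0417],[0,[0.0154,-0.235,0],0.0417],[0,[0.0154,-0.235,0],0.0417],[0,[0.0154,-0.235,0],0.0417],[0,[0.0154,-0.235,0],0.0417],[0,[0.0154,-0.235,0],0.0417],[0,[0.0154,-0.235,0],0.0417],[0,[0.0154,-0.235,0],0.0417],[0,[0,0,0],0],[0,[0,0,0],0]]'
```

```text
clock: 7.2
eef_pos: [483.1, -119.1, 215.0]
eef_rot: [3.141, -0.003, -0.061]
wrist_force: [6.4, -0.5, 1.3]
finger_gap: 11.8
finger_force: 8.0
```

```bash
python3 -m jog '[[40,[0,0,0],0],[40,[0,0,0],0],[40,[0,0,-0.4],0],[40,[0,0,-0.5],0],[40,[0,0,-0.5],0],[40,[0,0,-0.4],0],[40,[-0.3,-0.4,0],-0.045],[40,[0,0,0],-0.045],[40,[0,0,0],-0.045],[40,[0,0,0],-0.045],[40,[0,0,0],-0.045],[40,[0,0,0],-0.045],[40,[0,0,0],-0.045],[40,[0,0,0],-0.045],[40,[0,0,0],-0.045],[40,[0,0,0],-0.045]]'
python3 - <<'E'
from h import *
go(567,232,300,1.45)
E
```

```text
clock: 8.8
eef_pos: [468.2, -98.6, 304.3]
eef_rot: [-3.141, 0.0, 1.358]
wrist_force: [-0.6, -0.5, -0.3]
finger_gap: 39.7
finger_force: 0.0
pos [468.2 -98.6 304.3] yaw 1.358 shift units [6.88  0.535 0.085] twist -0.0292
```

```bash
python3 -m jog '[[30,[0.5,-0.4,0],-0.0146],[30,[0.5,-0.4,0],-0.0146],[30,[0.5,-0.2,0],0],[30,[0.5,0,0],0],[30,[0.5,0,0],0],[30,[0.4,0,0],0],[30,[0,0,0],0]]'
python3 - <<'E'
from h import *
import cv2
t=camera("top");s=camera("scene")
f=lambda a,r,c:cv2.resize(a[r:r+60,c:c+80,::-1],None,fx=5,fy=5,interpolation=cv2.INTER_CUBIC)
cv2.imwrite("pics/m2.png",np.vstack([np.hstack([f(t,160,175),f(t,175,325)]),np.hstack([f(s,235,390),f(s,220,250)])]))
go(567,232,300,1.45)
E
```

```text
clock: 9.5
eef_pos: [440.9, 55.2, 304.3]
eef_rot: [-3.141, -0.0, 1.446]
wrist_force: [0.5, -0.6, -0.1]
finger_gap: 30.1
finger_force: 0.0
pos [440.9  53.6 304.3] yaw 1.445 shift units [3.857 2.055 0.086] twist -0.0016
```

View pics/m2.png

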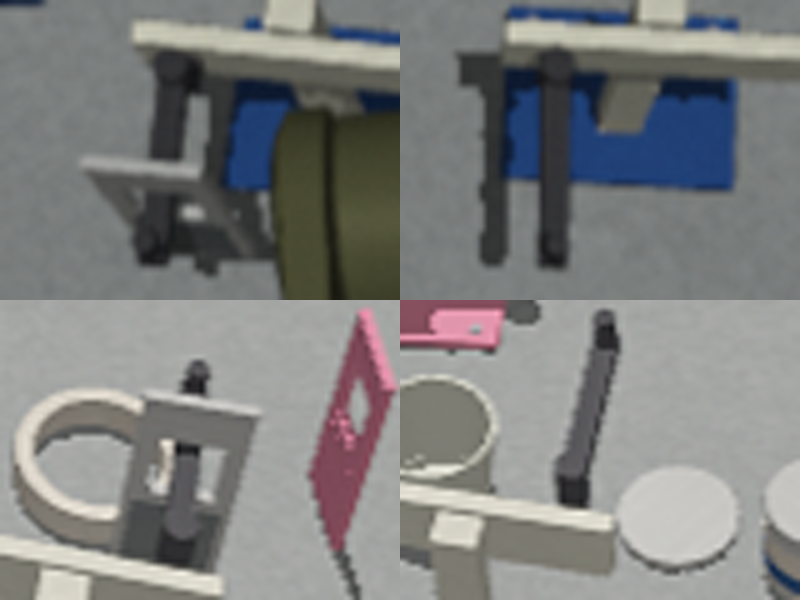

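Spare hook is now straight out: hinge near (356,187) and tip near (355,223) in the top view. The plate hasn't moved.

```bash
python3 -m jog '[[30,[0.428,0.228,0],0],[30,[0.428,0.228,0],0],[30,[0.428,0.228,0],0],[30,[0.428,0.228,0],0],[30,[0.428,0.228,0],0],[30,[0.428,0.228,0],0],[30,[0.428,0.228,0],0],[30,[0.428,0.228,0],0],[30,[0.428,0.228,0],0],[30,[0,0,0.3],0],[30,[0,0,0.4],0],[30,[0,0,0],0]]'
python3 - <<'E'
from h import *
import cv2
s=camera("scene")
cv2.imwrite("pics/p2.png",cv2.resize(s[200:310,360:500,::-1],None,fx=5,fy=5,interpolation=cv2.INTER_CUBIC))
go(567,231,215,1.45)
E
```

```text
clock: 10.8
eef_pos: [566.7, 230.5, 266.7]
eef_rot: [-3.137, 0.002, 1.443]
wrist_force: [0.4, 0.3, 0.4]
finger_gap: 30.1
finger_force: 0.0
pos [567.1 230.7 268.7] yaw 1.443 shift units [ 0.006 -0.002  1.073] twist -0.0022
```

View pics/p2.png

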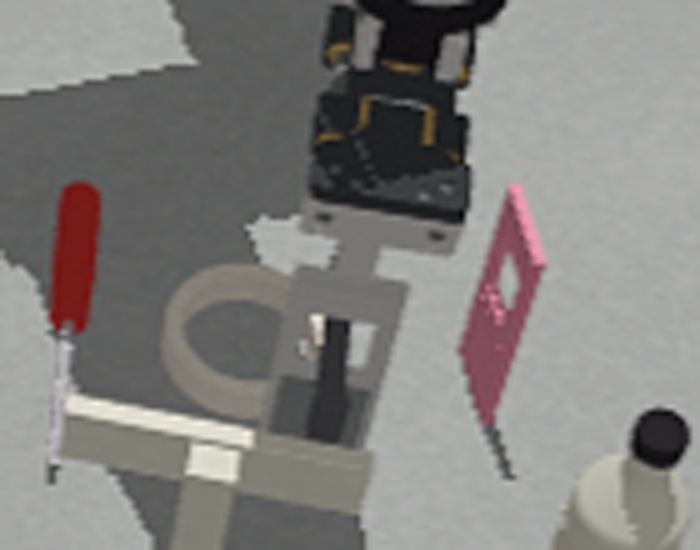

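The fingers straddle the plate's top strip at about (430,255) in the scene view, so I'll go down and grip.

```bash
python3 -m jog '[[30,[0,0,0.3],0],[30,[0,0,0.3],0],[30,[0,0,0.3],0],[30,[0,0,0.16],0],[30,[0,0,0],0],[0,[0,0,0],0],[0,[0,0,0],0],[0,[0,0,0],0],[0,[0,0,0],0],[0,[0,0,0],0]]' 35
```

```text
clock: 11.85
eef_pos: [567.2, 231.9, 217.0]
eef_rot: [3.141, -0.0, 1.444]
wrist_force: [-0.7, -0.6, 3.3]
finger_gap: 5.7
finger_force: 35.0
```

```bash
python3 -m jog '[[0,[0,0,-0.1],0],[0,[0,0,-0.2],0],[0,[0,0,-0.2],0],[0,[0,0,0],0],[0,[0,-0.15,0],0],[0,[0,-0.3,0],0],[0,[0,-0.3,0],0],[0,[0,-0.3,0],0],[0,[0,-0.3,0],0],[0,[0,-0.3,0],0],[0,[0,-0.15,0],0],[0,[0,0,-0.3],0],[0,[0,0,-0.3],0],[0,[0,0,0],0]]'
python3 - <<'E'
from h import *
import cv2
s=camera("scene")
cv2.imwrite("pics/p3.png",cv2.resize(s[170:310,330:500,::-1],None,fx=4,fy=4,interpolation=cv2.INTER_CUBIC))
P=((355.4,222.6),(251+ (604-404)/5*0+39.8,223.4))
from scipy.optimize import least_squares
for n,t,sc in(("hinge",(356,187.2),(284.8,251.8)),("tip",(355.4,222.4),(290.8,223.6))):
    r=least_squares(lambda p:np.r_[proj("top",p)-t,proj("scene",p)-sc],[560,0,220]);print(n,np.round(r.x,1),np.round(r.fun,1))
go(440,-115,272,1.47)
E
```

```text
clock: 13.25
eef_pos: [478.2, 243.5, 273.0]
eef_rot: [3.139, -0.001, 1.444]
wrist_force: [-0.1, 0.3, -1.4]
finger_gap: 5.8
finger_force: 35.0
hinge [ 571.9 -125.   218.1] [-0.8  0.1 -0.9 -0.1]
tip [ 484.7 -118.9  225.5] [-0.4  0.  -0.5 -0. ]
pos [477.9 243.3 271.6] yaw 1.444 shift units [-7.204e+00  1.530e-01 -7.000e-03] twist -0.0082
```

View pics/p3.png

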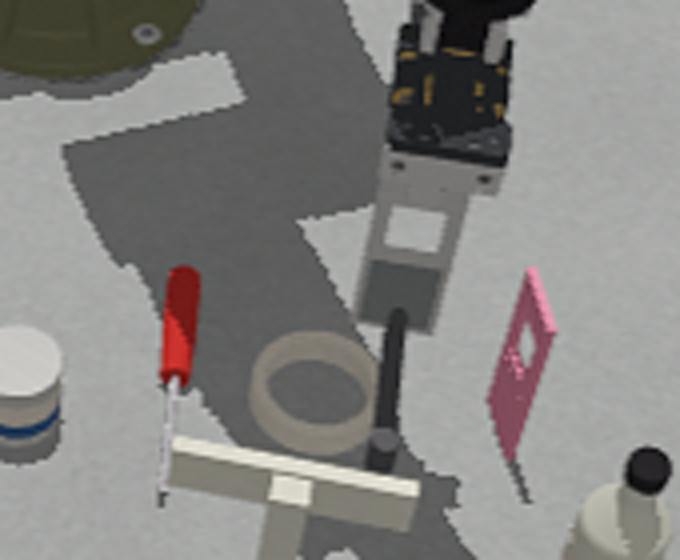

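Plate is held clear of the used hook; its opening shows at about (434,227) in the scene view, in front of the tip. Crossing over to the spare hook.

```bash
python3 -m jog '[[0,[-0.2,0,0],0],[0,[-0.4,0.009,0],0],[0,[-0.4,0.009,0],0],[0,[-0.4,0.009,0],0],[0,[-0.4,0.009,0],0],[0,[-0.4,0.009,0],0],[0,[-0.4,0.009,0],0],[0,[-0.4,0.009,0],0],[0,[-0.4,0.009,0],0],[0,[-0.4,0.009,0],0],[0,[-0.4,0.009,0],0],[0,[-0.4,0.009,0],0],[0,[-0.4,0.009,0],0],[0,[-0.4,0.009,0],0],[0,[-0.4,0.009,0],0],[0,[-0.4,0.009,0],0],[0,[-0.4,0.009,0],0],[0,[-0.4,0.009,0],0],[0,[-0.2,0,0],-0.018],[0,[0,0,0],0]]'
python3 - <<'E'
from h import *
go(440,-116,243,1.50)
go(527,-122,243,1.50)
E
```

```text
clock: 15.3
eef_pos: [439.2, -116.0, 270.5]
eef_rot: [-3.14, -0.0, 1.5]
wrist_force: [-0.4, 0.7, -1.1]
finger_gap: 5.6
finger_force: 35.0
pos [ 439.2 -116.   270.5] yaw 1.5 shift units [0.001 0.017 0.55 ] twist -0.0
pos [ 439.2 -116.   270.5] yaw 1.5 shift units [0.004 1.761 0.55 ] twist -0.0
```

```bash
python3 -m jog '[[0,[0,0,0.28],0],[0,[0,0,0.28],0],[0,[0,0,0],0],[0,[0,0.16,0],0],[0,[0,0.2,0],0],[0,[0,0.2,0],0],[0,[0,0.2,0],0],[0,[0,0.2,0],0],[0,[0,0.2,0],0],[0,[0,0.2,0],0],[0,[0,0.2,0],0],[0,[0,0.2,0],0],[0,[0,0,0],0],[0,[0,0,0],0]]'
python3 - <<'E'
from h import *
import cv2
s=camera("scene")
cv2.imwrite("pics/p4.png",cv2.resize(s[170:310,210:380,::-1],None,fx=4,fy=4,interpolation=cv2.INTER_CUBIC))
go(527,-122,217,1.50)
E
```

```text
clock: 16.7
eef_pos: [527.7, -121.0, 243.2]
eef_rot: [-3.141, -0.0, 1.501]
wrist_force: [0.1, -0.9, -1.7]
finger_gap: 5.7
finger_force: 35.0
pos [ 527.6 -121.   243.4] yaw 1.501 shift units [-0.021 -0.01   0.528] twist 0.0002
```

View pics/p4.png

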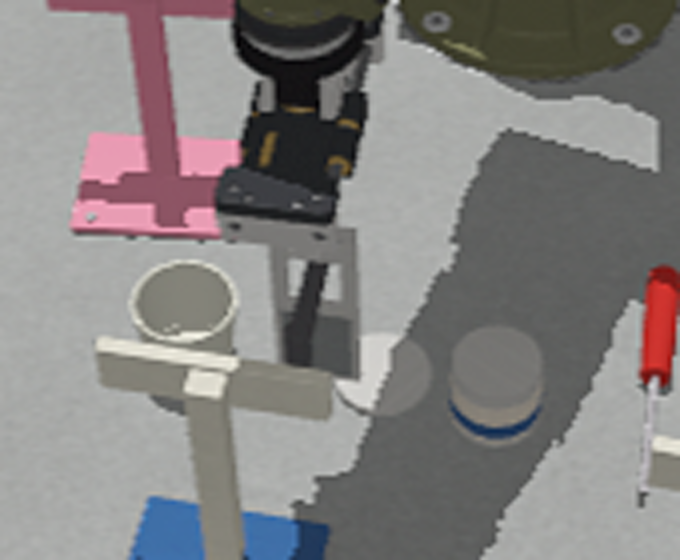

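The spare arm passes through the plate's opening, centred at about (289,240). Lowering.

```bash
python3 -m jog '[[0,[0,0,0.2],0],[0,[0,0,0.2],0],[0,[0,0,0.08],0],[0,[0,0,0.02],0],[0,[0,0,0.0],0],[0,[0,0,0],0]]'
```

```text
clock: 17.35
eef_pos: [527.8, -121.1, 218.7]
eef_rot: [3.141, 0.0, 1.501]
wrist_force: [-0.0, -0.3, -2.1]
finger_gap: 5.7
finger_force: 35.0
```

```bash
python3 -m jog '[[0,[0,0,0.02],0],[0,[0,0,0.0],0],[0,[0,0,0],0]]'
```

```text
clock: 17.65
eef_pos: [527.8, -121.0, 217.5]
eef_rot: [3.142, 0.0, 1.501]
wrist_force: [-0.4, -0.1, -0.4]
finger_gap: 5.7
finger_force: 35.0
```

```bash
python3 -m jog '[[0,[0,0,0.01],0],[0,[0,0,0.0],0],[10,[0,0,0],0],[20,[0,0,0],0],[30,[0,0,0],0],[30,[0,0,0],0],[30,[0,0,-0.15],0],[30,[0,0,-0.3],0],[30,[0,0,-0.3],0],[30,[0,0,-0.5],0],[30,[0,0,-0.5],0],[30,[0,0,0],0],[30,[0,0,0],0],[30,[0,0,0],0]]'
python3 - <<'E'
from h import *
import cv2
s=camera("scene")
cv2.imwrite("pics/p5.png",np.hstack([cv2.resize(s[180:300,x:x+120,::-1],None,fx=3.3,fy=3.3,interpolation=cv2.INTER_CUBIC) for x in(230,380)]))
go(480,60,305,1.50)
E
```

```text
clock: 19.05
eef_pos: [527.5, -120.9, 303.6]
eef_rot: [-3.14, -0.0, 1.501]
wrist_force: [0.3, -1.2, -0.1]
finger_gap: 30.1
finger_force: 0.0
pos [ 527.5 -120.9  303.5] yaw 1.501 shift units [ 3.543 -1.2   -0.03 ] twist 0.0002
```

View pics/p5.png

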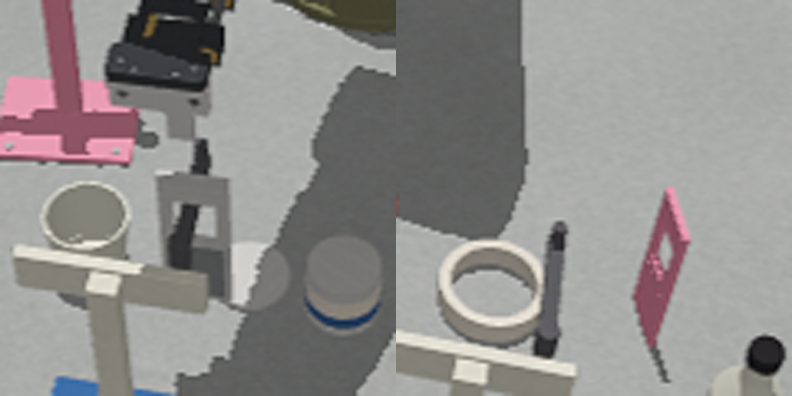

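Plate hangs on the spare hook (about (289,242)), and the used hook is empty with its tip near (429,249). Next I fold the used hook.

```bash
python3 -m jog '[[40,[0.2,-0.018,0],0],[40,[0.4,-0.018,0],0],[40,[0.4,-0.018,0],0],[40,[0.4,-0.018,0],0],[40,[0.4,-0.018,0],0],[40,[0.4,-0.018,0],0],[40,[0.4,-0.018,0],0],[40,[0.4,-0.018,0],0],[40,[0.4,-0.018,0],0],[40,[0.4,-0.018,0],0],[40,[0.4,-0.018,0],0],[40,[0.4,-0.018,0],0],[40,[0.4,-0.018,0],0],[40,[0.4,-0.018,0],0],[40,[0.4,-0.018,0],0],[40,[0.4,-0.018,0],0],[40,[0.4,-0.018,0],0],[40,[0.4,-0.018,0],0],[40,[0.2,0,0],0]]' 8
python3 -m jog '[[40,[0,0,0],0.0424],[40,[0,0,0],0.0424],[40,[0,0,0],0.0424],[40,[0,0,0],0.0424],[40,[0,0,0],0.0424],[40,[0,0,0],0.0424],[40,[0,0,0],0.0424],[40,[0,0,0],0.0424],[40,[0,0,0],0.0424],[40,[0,0,0],0.0424],[40,[0,0,0],0.0424],[40,[0,0,0],0.0424],[40,[0,0,0],0]]'
python3 - <<'E'
from h import *
from scipy.optimize import least_squares
import cv2
go(537,231,215,-0.1)
im=camera("scene");g=im[225:300,410:450].sum(2)<260
r=np.argwhere(g);print(r.min(0)+[225,410]) if len(r) else 0
c=(380+(558-396)/3.3,180+227/3.3);print(c,proj("scene",(537,231,229)),proj("scene",(541,232,229)))
E
```

```text
clock: 21.0
eef_pos: [536.2, 241.0, 303.9]
eef_rot: [-3.141, 0.0, 1.502]
wrist_force: [0.1, 0.0, -0.4]
finger_gap: 39.7
finger_force: 0.0
clock: 22.3
eef_pos: [536.6, 239.2, 304.2]
eef_rot: [3.141, 0.0, -0.1]
wrist_force: [0.3, -0.5, 0.3]
finger_gap: 40.1
finger_force: 0.0
pos [536.6 239.2 304.2] yaw -0.1 shift units [0.024 0.163 1.785] twist 0.0
[225 410]
(429.0909090909091, 248.7878787878788) [427.8377458  247.91255999] [428.30411565 249.19435928]
```

```bash
python3 -m jog '[[40,[0.05,0.14,0.3],0],[40,[0,0,0.4],0],[40,[0,0,0.4],0],[40,[0,0,0.4],0],[40,[0,0,0.28],0],[40,[0,0,0],0],[0,[0,0,0],0],[0,[0,0,0],0],[0,[0,0,0],0],[0,[0,0,0],0],[0,[0,0,0],0]]' 8
```

```text
clock: 23.45
eef_pos: [538.7, 232.1, 216.0]
eef_rot: [-3.141, -0.001, -0.098]
wrist_force: [-0.2, 1.1, 2.8]
finger_gap: 11.6
finger_force: 8.0
```

```bash
python3 -m jog '[[0,[0,0,0],0.009],[0,[0.0154,0.235,0],-0.0417],[0,[0.0154,0.235,0],-0.0417],[0,[0.0154,0.235,0],-0.0417],[0,[0.0154,0.235,0],-0.0417],[0,[0.0154,0.235,0],-0.0417],[0,[0.0154,0.235,0],-0.0417],[0,[0,0,0],0]]'
python3 -m jog '[[0,[0.0154,0.235,0],-0.0417],[0,[0.0154,0.235,0],-0.0417],[0,[0.0154,0.235,0],-0.0417],[0,[0.0154,0.235,0],-0.0417],[0,[0.0154,0.235,0],-0.0417],[0,[0,0,0],0]]'
```

```text
clock: 24.25
eef_pos: [558.2, 165.4, 216.0]
eef_rot: [3.141, -0.004, 0.663]
wrist_force: [5.8, 5.7, 1.4]
finger_gap: 11.3
finger_force: 8.0
clock: 24.85
eef_pos: [606.2, 134.6, 215.7]
eef_rot: [3.141, -0.003, 1.319]
wrist_force: [1.5, 8.0, 3.8]
finger_gap: 11.5
finger_force: 8.0
```

```bash
python3 -m jog '[[0,[0.03,0.08,0],-0.014],[0,[0.03,0.08,0],-0.014],[0,[0,0,0],0],[0,[0,0,0],0]]'
python3 - <<'E'
from h import *
import cv2
s=camera("scene")
cv2.imwrite("pics/p6.png",cv2.resize(s[210:330,350:490,::-1],None,fx=5,fy=5,interpolation=cv2.INTER_CUBIC))
E
```

```text
clock: 25.25
eef_pos: [611.8, 134.4, 215.4]
eef_rot: [-3.137, 0.002, 1.402]
wrist_force: [-17.2, -3.6, 8.0]
finger_gap: 12.3
finger_force: 8.0
```

View pics/p6.png

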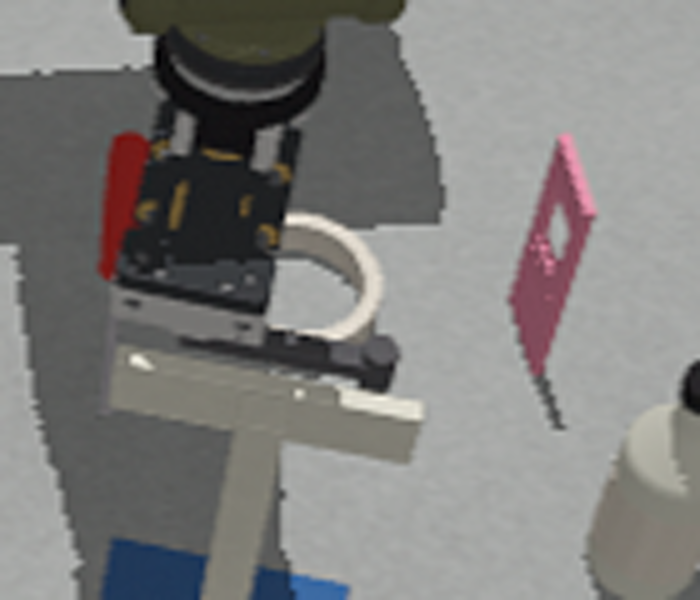

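Wrist force of 17 N along -x shows the hook is against its stop, and the picture shows the arm parallel to the rail (hinge about (425,282)). Releasing and retreating.

```bash
python3 -m jog '[[30,[0,0,0],0],[40,[0,0,0],0],[40,[0,0,0],0],[40,[0,0,-0.2],0],[40,[0,0,-0.4],0],[40,[0,0,-0.5],0],[40,[0,0,-0.5],0],[40,[0,0,-0.5],0],[40,[0,-0.4,0],0],[40,[0,-0.6,0],0],[40,[0,-0.6,0],0],[40,[0,-0.6,0],0],[40,[0,-0.6,0],0],[40,[0,0,0],0],[40,[0,0,0],0]]'
python3 - <<'E'
from h import *
import cv2
s=camera("scene");t=camera("top")
cv2.imwrite("pics/p7.png",np.vstack([cv2.resize(s[220:310,230:470,::-1],None,fx=3.2,fy=3.2,interpolation=2),cv2.resize(t[150:240,180:420,::-1],None,fx=3.2,fy=3.2,interpolation=2)]))
E
```

```text
clock: 26.8
eef_pos: [475.6, 158.2, 321.5]
eef_rot: [3.14, -0.001, 1.403]
wrist_force: [0.2, 0.5, 1.4]
finger_gap: 40.1
finger_force: 0.0
```

View pics/p7.png

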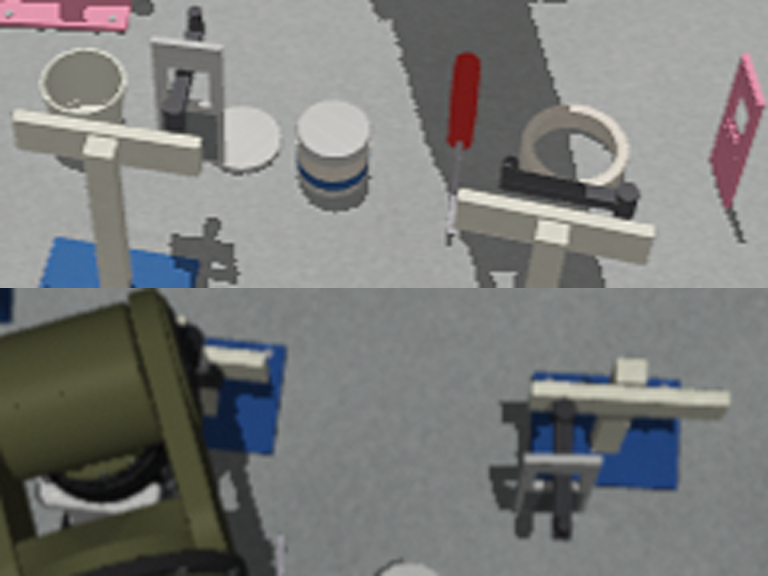

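```bash
python3 - <<'E'
from h import *
a=lambda p,q:round(np.degrees(np.arctan2(-(p-q)[0],(p-q)[1])),1)
S=lambda x,y:(230+x/3.2,220+y/3.2)
h=ray("scene",S(626,188),219);t=ray("scene",S(511,162),229)
print(h,t,np.hypot(*(h-t)),a(h,t))
for L,R in((S(655,228),S(461,192)),(S(649,234),S(456,201))):
    print(a(ray("scene",L,203),ray("scene",R,203)))
s=read_state();print(s["clock"])
E
```

```text
[624.8 223.9] [615.5 136.6] 87.79396334600689 -6.1
-8.0
-6.9
26.9
```

```bash
python3 -c "
from cell import *
print(sign_off())"
```

```text
the job is handed in; nothing more can be done
None
```

I swung the spare hook out and moved the plate onto it, where it hangs freely. The emptied hook is folded to its stop (about 1.4° off the rail line in the last picture, within measurement error). I handed the job in at about 27 s; sign-off returned no verdict.

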